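Set up the filling station: thermometer in its tube, jug cap off

ROBOT

A 6-joint arm with a two-finger parallel gripper is mounted at the origin on the work surface. World frame = base frame: x ahead of the robot, y to its left, z up, the work surface at z = 0. Lengths are in m, angles in rad, forces in N, time in s.
With the tool pointing down it reaches from about 0.3 to 0.775 m from the base axis. Payload 14.6 kg.
Tool frame: the origin (TCP) lies at the very end of the fingers, on their centre line; the grasp point (between the pads) lies 19 mm behind it; z points along the fingers, y is the line along which they close (so a half turn about z gives the same grasp; the last joint's range is limited). The gripper opens to 94 mm and grips with 3 to 60 N. Pads are 16 mm wide; open, the fingers measure 119 mm over their backs; the gripper's body (75 mm by 177 mm) begins 78 mm behind the grasp point.
Start: joints at [-1.221, 0.3, 1.521, -0, 1.321, -0.067], TCP at [0.223, -0.503, 0.205] pointing down, gripper open.
Joint ranges: [-3.03, 3.03], [-0.79, 2.21], [0.23, 2.52], [-1.04, 4.18], [0, 3.07], [-2.55, 2.55]. Speed limits (rad/s): [2.22, 2.22, 2.57, 3.14, 3.14, 3.14].

INTERFACE

Orientations are given as [roll, pitch, yaw] about the fixed x, y, z axes, in that order (R = Rz(yaw) Ry(pitch) Rx(roll)).
In Python, from station import ctrl gives the robot as it stands.
- The arm moves only by the shell command python3 -m pendant 'ROWS' [OPENING] [FORCE]. ROWS is JSON, a list of rows, each a list of 2 entries, a list of its own where there are three numbers: the shift along the world's x, y, z in cm, then the turn about the world's z in rad. A call has 1 to 20 rows; each row shifts and turns the commanded pose from where the row before left it; what a row does not reach is not made up. A row lasts 1/12 s, in which the tool goes at most 41.7 mm and 7.16 degrees, less where a joint would pass 70% of its speed; a pose out of reach is approached as far as the arm can. A call is refused whole if a number of a shift passes 4.17 or a number of a turn 0.125, either way. A call with a gripper value outside its range is refused whole. OPENING is the opening, from 0 (shut) to 1 (fully open), set as the call begins (- or left out, the last holds). The fingers move at their own pace and stop on an object; FORCE is the grip in N (left out, the last holds). Time passes only in rows, so rows that do not move let the fingers close. It gives the time, the measured TCP pose, the force, the opening and the grip force at its end, in the units of the state.
- ctrl.get_obs(): the state, without advancing time (a new reading comes with each control period).
- ctrl.camera(name): name is "scene" or "top" or "wrist"; returns a dict with "color" (420x560x3 uint8, red, green, blue), "intrinsics" (3x3 intrinsics, pixels), "camera_from_world" (4x4, takes a point from world to camera coordinates). Camera axes: x right, y down, z forward; pixel columns grow to the right and rows downward; lengths in m; the calibration is good to about 2 mm. A picture is of the moment at which its call begins. There is no depth.
- ctrl.hand_in(): hands the job in; it is judged then, once.
The state is a dict: "time_s": time; "qpos": joint angles; "joint_vel": joint speeds; "tau": joint torques, N m; "ee_pos": TCP position; "eef_rot": TCP orientation; "force": force on the tool from outside, world axes, zero at the start; "moment": the same for the moment, N m; "grip_width": finger opening in m; "grip_force": force on a finger pad.
Only numpy, scipy, OpenCV 4.12 (cv2) and the standard library are available. Lean on these libraries where they do the work, as an engineer would, in place of code of your own. Each camera call takes 0.05 s, during which the arm holds its last target. There are 200 camera calls.

TASK

Pull the probe thermometer out of its wooden block, slide it fully home in the upright tube on the steel drip tray and let go of it. Then take the cap off the jug that stands on the same tray and finish while holding the cap, level and still, lifted well clear above the neck so the jug can be filled; its quarter-turn thread may be either hand, so try both ways to find which way it loosens. Leave the other jug's cap, the beaker, the spice jar and the bowl alone.

Things in the scene. Friction and masses are not known exactly. Their poses are not given: they have to be found in the camera images.
- probe_head (a point): probe thermometer, loose, upright, about 60 g: grey head 18 mm (own x) by 26 mm (own y) by 34 mm tall on a steel rod 12 mm in diameter, 95 mm long, with a tapered tip. This point: centre of the head, 17 mm above its underside, 112 mm above the tip; z up. At the start the rod stands 40 mm deep in a close hole of a fixed wooden block, 60 x 60 x 45 mm.
- tube_mouth (a point): centre of the mouth of the upright steel tube fixed on the tray, 112 mm above the work surface; bore 15 mm, flared at the top 12 mm, 100 mm deep, outside 23 mm (31 mm at the mouth). With the thermometer fully home its head rests on the mouth, head centre 17 mm above this point. 155 mm from the jug place, toward the tray's own +y. z up.
- jug_place (a point): rectangular steel drip tray, fixed, 200 mm (own x) by 270 mm (own y), 12 mm thick. This point is on its upper face, where the tray's jug stands centred.
- jug_a_neck (a point): green insulated jug a, fixed, 120 mm across; one stands on the tray, its twin on a round wooden trivet, which is which changes. This point: top centre of its neck (76 mm across), 170 mm above its foot, 182 mm above the work surface, level with the closed disc's underside. x as the closed bar's x (within 0.05 rad), z up. Handle up to 92 mm from the axis along +x.
- jug_b_neck (a point): the same point on the look-alike jug b. Either jug's cap may have either thread hand, unseen from outside: turned the wrong way it stops dead within 12 degrees of closed; the right way it turns freely, level, without rising; 52 degrees from closed it is free to lift straight up, and at 66 degrees it meets a stop.
- cap_a_grip (a point): black cap of jug a, loose, about 90 g: disc 74 mm across, 6 mm thick; across it a finger bar 54 mm long (own x), 14 mm wide (own y), 32 mm tall. This point: centre of the bar, on the cap's axis, 16 mm above the disc's top, 22 mm above its underside; z up. A lugged plug reaches 14.5 mm below the disc into the neck: a straight pull does not free a closed cap.
- cap_b_grip (a point): black cap of jug b, loose, about 90 g: disc 74 mm across, 6 mm thick; across it a finger bar 54 mm long (own x), 14 mm wide (own y), 32 mm tall. This point: centre of the bar, on the cap's axis, 16 mm above the disc's top, 22 mm above its underside; z up. A lugged plug reaches 14.5 mm below the disc into the neck: a straight pull does not free a closed cap.
- beaker: bystander: yellow beaker with a handle, 84 mm across, 120 mm tall, loose; origin at the centre of its foot.
- spice: bystander: amber spice jar, 44 mm across, 100 mm tall, loose; origin at the centre of its foot.
- bowl: bystander: white bowl, 120 mm across, 55 mm tall, loose; origin at the centre of its foot.
Things that resemble listed ones, but are neither listed nor needed, are in the scene too. Leave any red look-alike of the part that bears cap_a_grip alone.

How it is judged:
On the way, in this order (a step that is already met when the one before it is completed fails the run):
1. the thermometer is fully home in the tray's tube and let go (horizontal distance between probe_head and tube_mouth below 0.006 m and z of probe_head in the frame of tube_mouth between 0.01 and 0.022 m and angle between probe_head's own z axis and vertical below 0.12 rad and contact force between the fingers and probe below 0.1 N), for 0.2 s.
2. the cap of the jug on the tray is turned to its release, still seated (((horizontal distance between jug_a_neck and jug_place below 0.05 m and angle between the x axis of cap_a_grip and the x axis of jug_a_neck, either way round above 0.75 rad and z of cap_a_grip in the frame of jug_a_neck below 0.04 m) or (horizontal distance between jug_b_neck and jug_place below 0.05 m and angle between the x axis of cap_b_grip and the x axis of jug_b_neck, either way round above 0.75 rad and z of cap_b_grip in the frame of jug_b_neck below 0.04 m))).
3. that cap is lifted off (((horizontal distance between jug_a_neck and jug_place below 0.05 m and z of cap_a_grip in the frame of jug_a_neck above 0.05 m) or (horizontal distance between jug_b_neck and jug_place below 0.05 m and z of cap_b_grip in the frame of jug_b_neck above 0.05 m))), for 0.2 s.
At the end, for the whole second after the job is handed in: Thermometer home in the tube (head 10-22 mm above the mouth, within 6 mm of its axis, tilt < 0.12 rad), not in the fingers; the cap of the tray's jug is in the fingers, its disc 28 mm or more above the neck, within 0.35 rad of level, still (< 0.03 m/s), touching no jug, other cap or thermometer (all of step 1 and ((horizontal distance between jug_a_neck and jug_place below 0.05 m and z of cap_a_grip in the frame of jug_a_neck above 0.05 m and contact force between the fingers and cap_a above 1 N and linear speed of cap_a below 0.03 m/s and angle between cap_a_grip's own z axis and vertical below 0.35 rad and contact force between cap_a and jug_a below 0.1 N and contact force between cap_a and jug_b below 0.1 N and contact force between cap_a and cap_b below 0.1 N and contact force between cap_a and probe below 0.1 N) or (horizontal distance between jug_b_neck and jug_place below 0.05 m and z of cap_b_grip in the frame of jug_b_neck above 0.05 m and contact force between the fingers and cap_b above 1 N and linear speed of cap_b below 0.03 m/s and angle between cap_b_grip's own z axis and vertical below 0.35 rad and contact force between cap_b and jug_a below 0.1 N and contact force between cap_b and jug_b below 0.1 N and contact force between cap_b and cap_a below 0.1 N and contact force between cap_b and probe below 0.1 N))); the arm keeps its last pose, push and grip.
It fails at once if the cap of the jug on the trivet is moved (over 15 mm) or turned (over 0.35 rad) ((not (horizontal distance between jug_a_neck and jug_place below 0.05 m) and (distance of cap_a_grip from where it was at the start of the episode above 0.015 m or angle between the x axis of cap_a_grip and the x axis of jug_a_neck, either way round above 0.35 rad)) or (not (horizontal distance between jug_b_neck and jug_place below 0.05 m) and (distance of cap_b_grip from where it was at the start of the episode above 0.015 m or angle between the x axis of cap_b_grip and the x axis of jug_b_neck, either way round above 0.35 rad))).
It fails at once if a bystander is moved (over 30 mm) (distance of any of beaker, spice, bowl from where it was at the start of the episode above 0.03 m).
It also fails if it takes over 72 s, if anything falls off the work surface, if the arm or the gripper's body presses on something with over 40 N, if the wrist force passes 120 N, or if a joint passes its speed limit or range.

## Working session

There is one attempt and no reset: what is moved stays moved. The work goes in short steps, Python scripts to look and compute and a shell command to move; the robot and the scene stay as the last step left them, time stands still between calls to the robot, and variables do not carry over. Pictures are saved under pics/ and viewed, at most 10 in all, crops included, and the job is handed in when it is done.

```bash
mkdir -p pics
cat > h.py <<'E'
import numpy as np, cv2
from station import ctrl
def shot(name,fn):
    c=ctrl.camera(name); cv2.imwrite('pics/'+fn+'.png',c['color'][:,:,::-1])
    np.savez('pics/'+fn+'.npz',K=c['intrinsics'],T=c['camera_from_world']); return c
def back(fn,u,v,z):
    d=np.load('pics/'+fn+'.npz');K,T=d['K'],d['T'];R=T[:3,:3];o=-R.T@T[:3,3]
    r=R.T@np.linalg.solve(K,[u,v,1]); return o+r*(z-o[2])/r[2]
def proj(fn,p):
    d=np.load('pics/'+fn+'.npz');q=d['T'][:3,:3]@np.array(p)+d['T'][:3,3];q=d['K']@q;return q[:2]/q[2]
E
python3 - <<'E'
from h import *
for n in ['top','scene','wrist']: shot(n,n+'0')
for n in ['top0','scene0']:
    d=np.load('pics/'+n+'.npz');print(d['K'][0],-d['T'][:3,:3].T@d['T'][:3,3])
o=ctrl.get_obs();print(o['ee_pos'],o['eef_rot'],o['force'],o['time_s'],o['grip_width'])
E
```

```text
[468.56356396   0.         277.45768364] [0.30490523 0.02687244 1.24203474]
[388.41653773   0.         278.0282193 ] [1.03957056 0.2303064  0.75806376]
[ 0.22257212 -0.50273334  0.20501702] [-3.14070956e+00 -4.51681850e-05  4.16803190e-01] [ 0.54057304 -0.16583747  0.01658651] 0.15 0.09379184258083977
```

View pics/top0.png

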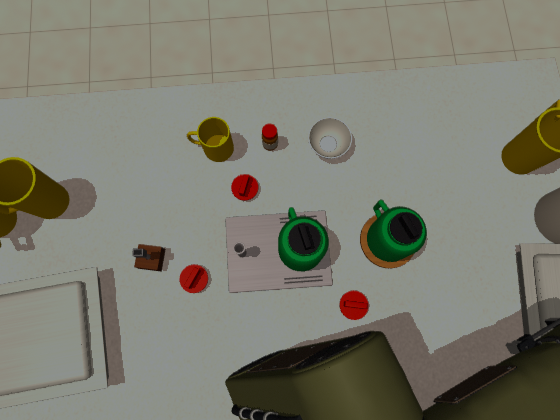

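View pics/scene0.png

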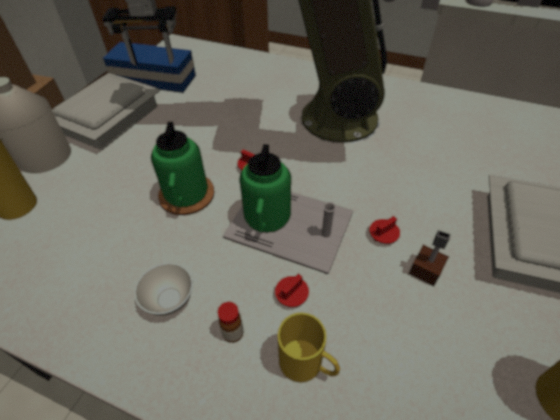

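Run:
```python
from h import *
t=cv2.imread('pics/top0.png');s=cv2.imread('pics/scene0.png')
def cr(i,u,v,w,h,k): return cv2.resize(i[v:v+h,u:u+w],None,fx=k,fy=k,interpolation=cv2.INTER_CUBIC)
a=np.hstack([cr(t,125,235,50,50,8),cr(t,215,220,50,50,8)])
b=np.hstack([cr(s,405,225,50,25,8),cr(s,305,195,50,25,8)])
cv2.imwrite('pics/z1.png',np.vstack([a,b]))
print('probe',back('top0',139,253,.134),'block',back('top0',150,258,.045))
print('tube',back('top0',239.5,247.5,.112),'cap',back('top0',303,237,.22))
print('scene probe',back('scene0',442,239,.117),'tube',back('scene0',328.5,208,.112),'cap',back('scene0',265,158,.204))
for c in [(227,217),(327,211),(332,285),(230,292)]: print(back('top0',*c,.012))
```

```text
probe [0.47707042 0.34362954 0.134     ] block [0.47576568 0.34118743 0.045     ]
tube [0.47403399 0.10677873 0.112     ] cap [ 0.46969725 -0.04185027  0.22      ]
scene probe [0.47820953 0.34763248 0.117     ] tube [0.47972296 0.10727621 0.112     ] cap [ 0.47428516 -0.04428973  0.204     ]
[0.57381519 0.14215286 0.012     ]
[ 0.56834076 -0.12681436  0.012     ]
[ 0.37202343 -0.1188382   0.012     ]
[0.37571947 0.14546263 0.012     ]
```

View pics/z1.png

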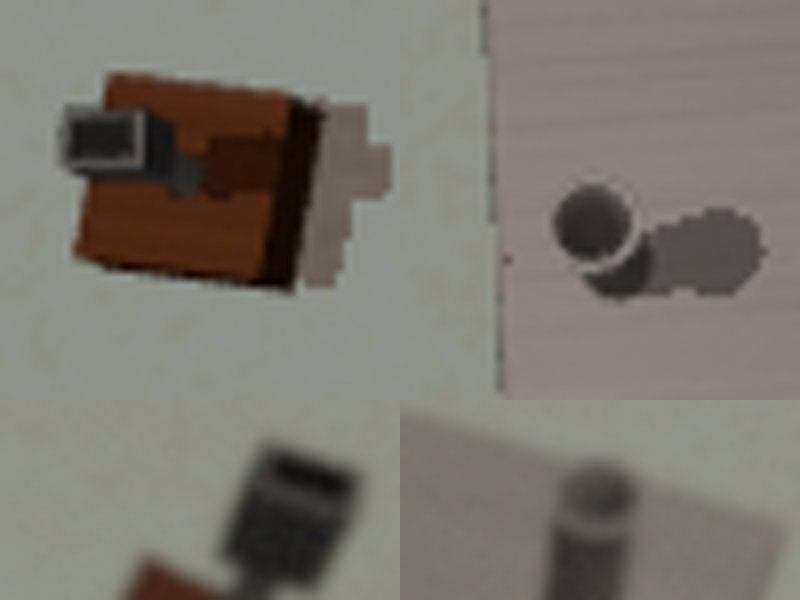

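The grey head sits at about (139,253) in the top picture, tall and upright, with its 26 mm side along world y. The tube mouth is at (239.5,247.5), and the tray jug's cap is at about (303,237). I'll set out for the probe.

```bash
python3 -m pendant '[[[0,0,3],0],[[0,0,4],0],[[0.6,2,3],0.05],[[1.2,4,0],0.055],[[1.2,4,0],0.055],[[1.2,4,0],0.055],[[1.2,4,0],0.055],[[1.2,4,0],0.055],[[1.2,4,0],0.055],[[1.2,4,0],0.055],[[1.2,4,0],0.055],[[1.2,4,0],0.055],[[1.2,4,0],0.055],[[1.2,4,0],0.055],[[1.2,4,0],0.055],[[1.2,4,0],0.055],[[1.2,4,0],0.055],[[1.2,4,0],0.055],[[1.2,4,0],0.055],[[1.2,4,0],0.055]]' 0.7 20
```

```text
time_s: 1.82
ee_pos: [0.4321, 0.1979, 0.3053]
eef_rot: [3.142, 0.0, 1.405]
force: [0.6, -1.4, -0.3]
grip_width: 0.0657
grip_force: 0.0
```

```bash
python3 -m pendant '[[[1.2,3.7,0],0.055],[[1.2,3.7,0],0.055],[[1.1,3.7,-1],0.055],[[1,3.5,-2],0],[[0,0,-2],0],[[0,0,0],0],[[0,0,0],0],[[0,0,0],0]]'
python3 - <<'E'
from h import *
shot('wrist','w1'); d=np.load('pics/w1.npz');print(d['T'],d['K'])
for p in [(.477,.345,.134),(.477,.345,.1)]: print(proj('w1',p))
E
```

```text
time_s: 2.48
ee_pos: [0.4774, 0.341, 0.257]
eef_rot: [3.14, -0.001, 1.566]
force: [0.2, -0.6, 1.2]
grip_width: 0.0657
grip_force: 0.0
[[ 9.99984643e-01 -5.34084129e-03  1.47965327e-03 -4.76595696e-01]
 [-5.54170531e-03 -9.66465182e-01  2.56737884e-01  2.92558527e-01]
 [ 5.88370721e-05 -2.56742141e-01 -9.66479937e-01  5.28215552e-01]
 [ 0.00000000e+00  0.00000000e+00  0.00000000e+00  1.00000000e+00]] [[297.55100564   0.         272.24628952]
 [  0.         297.55100564 213.48666191]
 [  0.           0.           1.        ]]
[271.04965673 204.74461473]
[271.12065114 198.01006493]
```

View pics/w1.png

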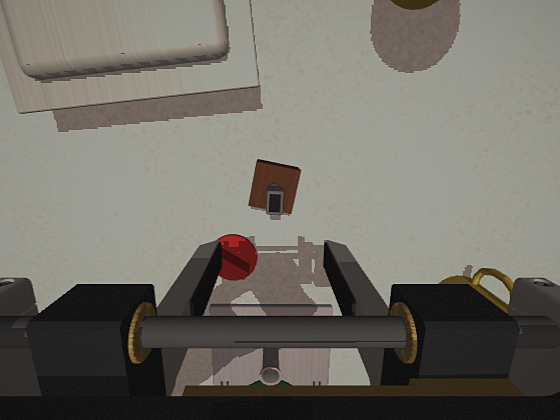

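Run:
```python
from h import *
s=cv2.imread('pics/w1.png')
cv2.imwrite('pics/z2.png',np.hstack([cv2.resize(s[v:v+60,u:u+40],None,fx=10,fy=10,interpolation=cv2.INTER_CUBIC) for u,v in [(255,160),(250,345)]]))
```

```text
(no output)
```

View pics/z2.png

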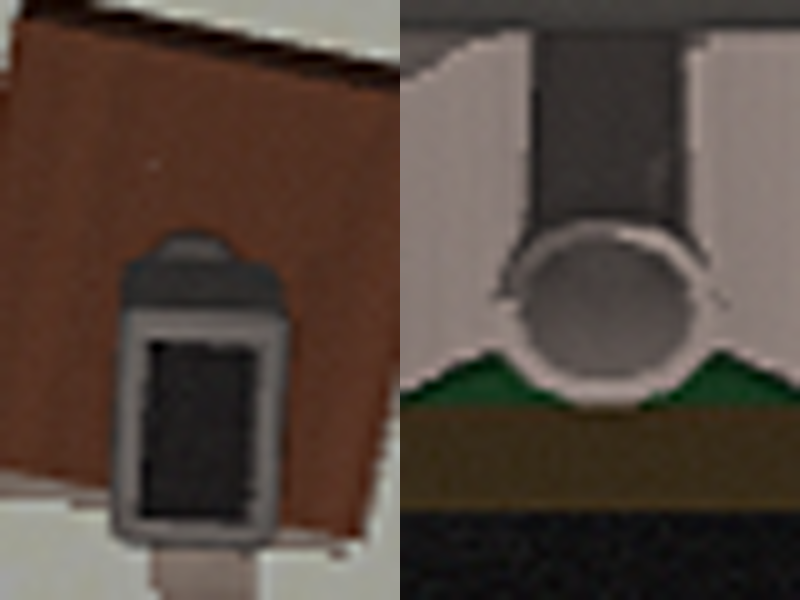

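The close crop puts the head top centre at (274.7,202.5), turned about 0.04 rad clockwise. The tube mouth is at (270.5,376).

Run:
```python
from h import *
print(back('w1',274.6,202.4,.134),back('w1',270.4,375.9,.112),ctrl.get_obs()['ee_pos'])
```

```text
[0.48070906 0.34748293 0.134     ] [0.47458166 0.10823117 0.112     ] [0.47760647 0.34096686 0.2574784 ]
```

```bash
python3 -m pendant '[[[0.3,0.65,0],-0.04],[[0,0,-3],0],[[0,0,-3],0],[[0,0,-3],0],[[0,0,-3],0],[[0,0,-2],0],[[0,0,-1],0],[[0,0,-0.7],0],[[0,0,0],0],[[0,0,0],0],[[0,0,0],0]]' 0.7 15 && python3 -m pendant '[[[0,0,0],0],[[0,0,0],0],[[0,0,0],0],[[0,0,0],0],[[0,0,0],0],[[0,0,0],0],[[0,0,0],0],[[0,0,0],0]]' 0 15
```

```text
time_s: 3.45
ee_pos: [0.4809, 0.3484, 0.1002]
eef_rot: [3.14, -0.001, 1.527]
force: [-0.1, 0.8, 0.2]
grip_width: 0.066
grip_force: 0.0
time_s: 4.12
ee_pos: [0.4802, 0.3481, 0.0984]
eef_rot: [-3.142, -0.0, 1.527]
force: [0.4, -0.1, 0.1]
grip_width: 0.018
grip_force: 15.0
```

```bash
python3 -m pendant '[[[0,0,1],0],[[0,0,1],0],[[0,0,1],0],[[0,0,1],0],[[0,0,1.5],0],[[0,0,2],0],[[0,0,2],0],[[0,0,3],0],[[0,0,2.5],0],[[0,0,0],0]]' && python3 -m pendant '[[[0,-3,0],0],[[0,-3,0],0],[[-0.2,-3,0],0],[[-0.2,-3,0],0],[[-0.2,-3,0],0],[[0,-3,0],0],[[0,-3,0],0],[[0,-2,0],0.04],[[0,0,0],0],[[0,0,0],0],[[0,0,0],0],[[0,0,0],0]]'
python3 - <<'E'
from h import *
shot('wrist','w2');shot('top','t2');shot('scene','s2')
e=ctrl.get_obs()['ee_pos'];print(e)
T=(.4746,.1082,.112)
for f in ['w2','t2','s2']: print(f,'tube',proj(f,T),'tip',proj(f,(e[0],e[1],e[2]-.0934)))
def cr(f,n,w=50,h=50,k=8):
    i=cv2.imread(f'pics/{f}.png');u,v=proj(f,(e[0],e[1],.13));u=int(min(max(u-w/2,0),560-w));v=int(min(max(v-h/2,0),420-h));print(f,u,v);return cv2.resize(i[v:v+h,u:u+w],None,fx=k,fy=k,interpolation=cv2.INTER_CUBIC)
cv2.imwrite('pics/z3.png',np.hstack([cr('w2',0,60,100,6),cr('s2',0,40,60,10)]))
E
```

```text
time_s: 4.95
ee_pos: [0.4813, 0.3488, 0.2551]
eef_rot: [3.135, -0.005, 1.527]
force: [-0.3, 1.1, -0.2]
grip_width: 0.018
grip_force: 15.0
time_s: 5.95
ee_pos: [0.4741, 0.1188, 0.2485]
eef_rot: [-3.142, -0.0, 1.567]
force: [0.1, 0.3, -1.4]
grip_width: 0.018
grip_force: 15.0
[0.47413317 0.1187172  0.24839501]
w2 tube [272.19017782 214.83948934] tip [271.64587614 216.00641152]
t2 tube [238.90055198 247.31613644] tip [232.92448509 245.24627553]
s2 tube [329.60880653 206.50017204] tip [336.14884983 194.33437674]
w2 241 159
s2 315 172
```

View pics/z3.png

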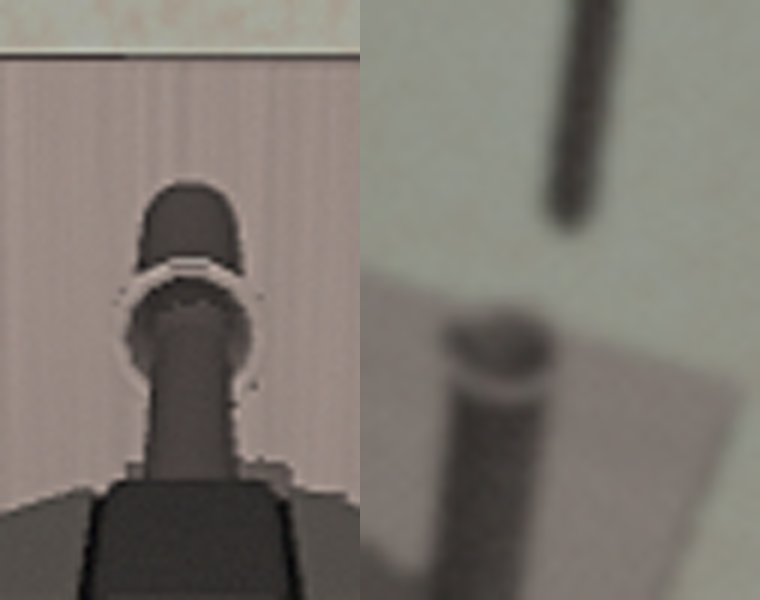

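The rod is centred on the mouth in x (crop column 189 against 188.5). It stands about 1 cm too far in +y. The scene view confirms the tip at (336,195) and the mouth at (329,207).

```bash
python3 -m pendant '[[[0.05,-1.05,0],0],[[0,0,-1],0],[[0,0,-1],0],[[0,0,-1],0],[[0,0,-1],0],[[0,0,-0.7],0],[[0,0,-0.7],0],[[0,0,-0.7],0],[[0,0,-0.7],0],[[0,0,0],0],[[0,0,0],0]]'
```

```text
time_s: 7.02
ee_pos: [0.4746, 0.1076, 0.1802]
eef_rot: [-3.141, 0.0, 1.567]
force: [0.2, 0.9, -1.1]
grip_width: 0.0178
grip_force: 15.0
```

```bash
python3 -m pendant '[[[0,0,-1],0],[[0,0,-1],0],[[0,0,-1],0],[[0,0,-1],0],[[0,0,-1],0],[[0,0,-1],0],[[0,0,-0.5],0],[[0,0,-0.3],0],[[0,0,-0.1],0],[[0,0,0],0],[[0,0,0],0]]'
```

```text
time_s: 7.93
ee_pos: [0.4745, 0.1075, 0.1121]
eef_rot: [-3.141, 0.0, 1.567]
force: [-7.8, -2.3, 10.0]
grip_width: 0.0177
grip_force: 21.7
```

```bash
python3 -m pendant '[[[0,0,0],0],[[0,0,0],0],[[0,0,0],0],[[0,0,0],0],[[0,0,0],0],[[0,0,0],0]]' 0.6 && python3 -m pendant '[[[0,0,1],0],[[0,0,2],0],[[0,0,3],0],[[0,0,4],0],[[0,0,4],0],[[0,0,3],0],[[0,-3,0],-0.12],[[0,-3,0],-0.12],[[0,-3,0],-0.12],[[0,-2,0],-0.12],[[0,0,0],0],[[0,0,0],0],[[0,0,0],0]]'
python3 - <<'E'
from h import *
for n,f in [('wrist','w3'),('top','t3'),('scene','s3')]: shot(n,f)
for f in ['t3','s3']: print(f,'head top home',proj(f,(.4745,.1075,.146)),'under',proj(f,(.4745,.1075,.112)),'cap',proj(f,(.472,-.043,.22)))
i=cv2.imread('pics/w3.png');t=cv2.imread('pics/t3.png');s=cv2.imread('pics/s3.png')
a=cv2.resize(t[215:265,220:320],None,fx=4,fy=4);b=cv2.resize(s[140:240,240:340],None,fx=4,fy=4)
cv2.imwrite('pics/z4.png',np.vstack([np.hstack([a,b[:200]]),np.hstack([cv2.resize(i[:,80:480],(400,400))[:, :],b[:400]])])[:600])
E
```

```text
time_s: 8.43
ee_pos: [0.4745, 0.1076, 0.1112]
eef_rot: [-3.141, 0.0, 1.567]
force: [0.6, -0.1, -0.4]
grip_width: 0.0542
grip_force: 0.0
time_s: 9.52
ee_pos: [0.4746, -0.0019, 0.2818]
eef_rot: [3.142, -0.0, 1.089]
force: [0.2, -1.0, -0.4]
grip_width: 0.0568
grip_force: 0.0
t3 head top home [238.02864932 245.26913563] under [239.19120977 247.33362066] cap [303.42060087 235.92870294]
s3 head top home [330.66069619 195.90268858] under [329.31956798 206.38031258] cap [265.69433363 151.74919587]
```

View pics/z4.png

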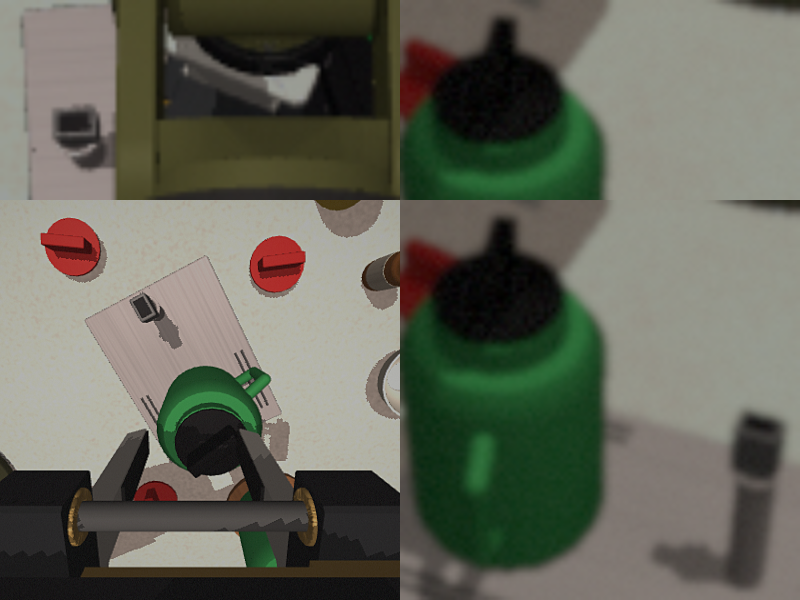

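The thermometer is home: the scene crop shows its head top at (330,195.5), against (330.7,195.9) predicted. Next I need the bar's direction, so I'm brightening the dark cap in two views.

Run:
```python
from h import *
def g(f,u,v,w,h,k):
    i=cv2.imread(f'pics/{f}.png')[v:v+h,u:u+w].astype(float);i=np.clip(255*(i/255*2.5)**.6,0,255).astype(np.uint8)
    return cv2.resize(i,None,fx=k,fy=k,interpolation=cv2.INTER_CUBIC)
cv2.imwrite('pics/z5.png',np.hstack([g('top0',275,207,60,80,6),g('w3',240,195,110,120,4)]))
```

```text
(no output)
```

View pics/z5.png

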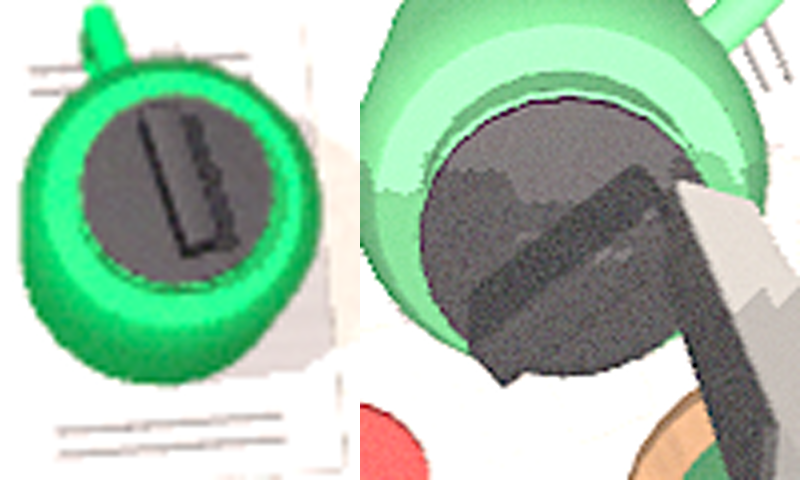

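Run:
```python
from h import *
b=lambda x,y,z:back('top0',275+x/6-.4,207+y/6-.4,z)
L0,L1,R0,R1=b(143,112,.22),b(185,250,.22),b(190,118,.22),b(222,240,.22)
for a,c in[(L0,L1),(R0,R1)]: print(np.arctan2(*(a-c)[1::-1]))
print('bar',b(185,181,.22),'disc',b(177,191,.188))
o=ctrl.get_obs();print(o['ee_pos'],o['eef_rot'],o['qpos'])
for yaw in(.2,.26,.32):
  for cx,cy in [(.471,-.046)]:
    for s in(1,-1):
      for w in(1,-1):
        p=np.array([cx,cy,.22])+[s*.027*np.cos(yaw)-w*.007*np.sin(yaw),s*.027*np.sin(yaw)+w*.007*np.cos(yaw),0]
        u,v=proj('w3',p);print(yaw,s,w,round((u-240)*4+360),round((v-195)*4))
u,v=proj('w3',(.471,-.046,.188));print((u-240)*4+360,(v-195)*4)
```

```text
0.1995697543012178
0.1573707951187078
bar [ 0.4697778  -0.04724646  0.22      ] disc [ 0.4713757  -0.04618261  0.188     ]
[ 0.4746788  -0.0015919   0.28155959] [-3.14156693e+00 -1.09225459e-04  1.08931710e+00] [-8.05978170e-02  7.87970313e-02  1.60679510e+00  1.11338109e-04
  1.45598159e+00  4.00868651e-01]
0.2 1 1 644 205
0.2 1 -1 682 252
0.2 -1 1 451 349
0.2 -1 -1 490 392
0.26 1 1 637 201
0.26 1 -1 679 246
0.26 -1 1 454 355
0.26 -1 -1 496 396
0.32 1 1 631 197
0.32 1 -1 676 239
0.32 -1 1 458 361
0.32 -1 -1 503 399
557.1675542477083 243.56316306825954
```

Run:
```python
from h import *
print(back('w3',240+(567-360)/4-.4,195+237/4-.4,.188))
print(back('w3',240+(488-360)/4-.4,195+365/4-.4,.22), 'expect end', np.array([.471,-.046])-.027*np.array([np.cos(.21),np.sin(.21)]))
```

```text
[ 0.47376839 -0.04501058  0.188     ]
[ 0.44850227 -0.05144777  0.22      ] expect end [ 0.44459317 -0.05162842]
```

```bash
python3 -m pendant '[[[-0.2,-1.5,0],-0.12],[[0,-1.5,0],-0.12],[[0,-1.5,0],-0.12],[[0,0,0],-0.12],[[0,0,0],-0.12],[[0,0,0],-0.12],[[0,0,0],-0.12],[[0,0,-1],-0.04],[[0,0,-2],0],[[0,0,-2],0],[[0,0,-1.5],0],[[0,0,-1],0],[[0,0,-0.7],0],[[0,0,-0.6],0],[[0,0,0],0],[[0,0,0],0]]' 0.5 && python3 -m pendant '[[[0,0,0],0],[[0,0,0],0],[[0,0,0],0],[[0,0,0],0],[[0,0,0],0],[[0,0,0],0],[[0,0,0],0]]' 0 30
```

```text
time_s: 11.0
ee_pos: [0.4729, -0.0474, 0.1939]
eef_rot: [3.141, -0.0, 0.207]
force: [0.0, -0.0, 0.2]
grip_width: 0.0471
grip_force: 0.0
time_s: 11.58
ee_pos: [0.4727, -0.0474, 0.1936]
eef_rot: [3.142, -0.0, 0.207]
force: [-0.4, -0.8, 1.5]
grip_width: 0.0142
grip_force: 30.0
```

```bash
python3 -m pendant '[[[0,0,0],0.06],[[0,0,0],0.06],[[0,0,0],0.06],[[0,0,0],0.06],[[0,0,0],0.06],[[0,0,0],0],[[0,0,0],0]]'; python3 -c "
from h import *;o=ctrl.get_obs();print(o['moment'],o['eef_rot'],o['force'])"
```

```text
time_s: 12.17
ee_pos: [0.4728, -0.0475, 0.1936]
eef_rot: [3.141, -0.0, 0.505]
force: [0.3, -0.4, 1.7]
grip_width: 0.014
grip_force: 30.0
[-0.01532829  0.01816688  0.04588755] [ 3.14138914e+00 -2.18789240e-04  5.04966055e-01] [ 0.3212371  -0.36131308  1.6959739 ]
```

```bash
python3 -m pendant '[[[0,0,0],0.08],[[0,0,0],0.08],[[0,0,0],0.08],[[0,0,0],0.08],[[0,0,0],0.08],[[0,0,0],0.08],[[0,0,0],0.08],[[0,0,0],0.08],[[0,0,0],0.08],[[0,0,0],0.03],[[0,0,0],0],[[0,0,0],0],[[0,0,0],0]]'; python3 -c "
from h import *;o=ctrl.get_obs();print(o['moment'],o['eef_rot'],o['force'])"
```

```text
time_s: 13.25
ee_pos: [0.4728, -0.0475, 0.1936]
eef_rot: [3.141, 0.0, 1.255]
force: [0.4, 0.1, 2.8]
grip_width: 0.0135
grip_force: 30.0
[-0.02722858 -0.04245529  0.04148925] [3.14130230e+00 1.27942097e-05 1.25460840e+00] [0.39953188 0.06699781 2.8081258 ]
```

Turned 60° (1.05 rad) with no stop, so it loosens counter-clockwise. I'll lift a little first and check the force.

```bash
python3 -m pendant '[[[0,0,0.3],0],[[0,0,0.3],0],[[0,0,0.4],0],[[0,0,0],0]]'
```

```text
time_s: 13.58
ee_pos: [0.4729, -0.0475, 0.2042]
eef_rot: [3.141, -0.0, 1.256]
force: [-0.3, -0.1, -2.0]
grip_width: 0.0137
grip_force: 30.0
```

```bash
python3 -m pendant '[[[0,0,0.5],0],[[0,0,1],0],[[0,0,1],0],[[0,0,1],0],[[0,0,1],0],[[0,0,1],0],[[0,0,0.5],0],[[0,0,0],0],[[0,0,0],0],[[0,0,0],0],[[0,0,0],0],[[0,0,0],0],[[0,0,0],0]]'
python3 - <<'E'
from h import *
shot('scene','s4');s=cv2.imread('pics/s4.png')
cv2.imwrite('pics/z6.png',cv2.resize(s[90:250,200:360],None,fx=3.7,fy=3.7))
E
```

```text
time_s: 14.67
ee_pos: [0.4726, -0.0474, 0.2632]
eef_rot: [-3.141, 0.0, 1.257]
force: [0.5, -0.1, -1.2]
grip_width: 0.0137
grip_force: 30.0
```

View pics/z6.png

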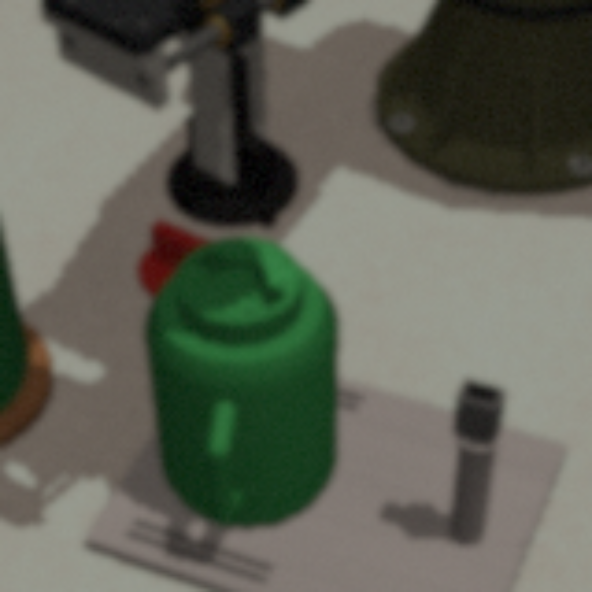

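The cap is level in the fingers, well clear of the open neck (crop (232,185) above (240,275)). The thermometer is still home at (480,410).

```bash
python3 -c "
from station import ctrl;print(ctrl.hand_in())"
```

```text
the job is handed in; nothing more can be done
None
```

The job is handed in: the thermometer is fully home in the tray's tube and released, and the tray jug's cap loosened counter-clockwise and is held level and still about 7 cm above the neck; the hand-in gave no verdict.

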